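Free a beaker jammed over a liner on a slanted draining stand

ROBOT

A 6-joint arm with a two-finger parallel gripper is mounted at the origin on the work surface. World frame = base frame: x ahead of the robot, y to its left, z up, the work surface at z = 0. Lengths are in m, angles in rad, forces in N, time in s.
With the tool pointing down it reaches from about 0.225 to 0.875 m from the base axis. Payload 3.4 kg.
Tool frame: the origin (TCP) lies at the very end of the fingers, on their centre line; the grasp point (between the pads) lies 19 mm behind it; z points along the fingers, y is the direction in which the jaws open and shut (so a half turn about z gives the same grasp; the last joint's range is limited). The gripper opens to 85 mm and grips with 20 to 120 N. Pads are 22 mm wide; open, the fingers measure 114 mm over their backs; the gripper's body (76 mm by 85 mm) begins 54 mm behind the grasp point. The pads swing forward as they close: fully open they stand 13 mm farther back than shut.
Start: joints at [1.087, 0.276, 1.505, -0, 1.361, -0.121], TCP at [0.204, 0.538, 0.231] pointing down, gripper open.
Joint ranges: [-2.89, 2.89], [-0.75, 2.08], [0.22, 2.7], [-1.18, 4.32], [0.11, 2.71], [-2.7, 2.7]. Speed limits (rad/s): [2.57, 2.57, 3.14, 3.14, 3.14, 3.14].

INTERFACE

Orientations are given as a unit quaternion [w, x, y, z].
In Python, from rig import telemetry, imaging, manip, finder gives the robot as it stands.
- The arm moves only by the tool arm_command, never from a script. Its argument "steps" is a list of rows, each a list of 3 entries, a list of its own where there are three numbers: the turn, a rotation vector about the world's x, y, z in rad, then the shift along the world's x, y, z in mm, then the closure in counts, from 0 (fully open) to 255 (shut). In form: [[[rx, ry, rz], [dx, dy, dz], grip], ...]. A call has 1 to 20 rows; each row shifts and turns the commanded pose from where the row before left it; what a row does not reach is not made up. A row lasts 1/8 s, in which the tool goes at most 62.5 mm and 10.7 degrees, less where a joint would pass 70% of its speed; a pose out of reach is approached as far as the arm can. A call is refused whole if a number of a shift passes 62.5 or a number of a turn 0.188, either way. A call with a gripper value outside its range is refused whole. The fingers move at their own pace and stop on an object; "newtons" is the grip in N (left out, the last holds). Time passes only in rows, so rows that do not move let the fingers close. It gives the time, the measured TCP pose, the force and the opening at its end, in the units of the state.
- telemetry.get_state(): the state, without advancing time (a new reading comes with each control period).
- imaging.get_image(name): name is "scene" or "top" or "wrist"; returns the picture (420x560x3 uint8, blue, green, red); there is no depth.
- imaging.camera_params(name): a dict with "intrinsics" (3x3 intrinsics, pixels), "R" (3x3) and "t" (3): a world point X has camera coordinates R X + t. Camera axes: x right, y down, z forward; pixel columns grow to the right and rows downward; lengths in m; the calibration is good to about 2 mm. The wrist camera is an equidistant fisheye: a pixel r from the principal point sees the ray r / f radians off the axis. A picture is of the moment at which its call begins: read the wrist's pose just before it. camera_params takes no time and is no camera call; for the wrist camera it gives the pose at the moment of the call.
- manip.sign_off(): hands the job in, once; it reports no verdict.
Trained networks look in the newest picture that a camera, given by its name, has taken for a name from the list of things; names that differ only in an ending like _2 or _b are one class to them, and where a whole thing is asked for, a point or a joint stands for the part that bears it (a point fixed in the world has none). Each returns a list of dicts, best first, with "score" (0 to 1); they miss things now and then, are a little off and sometimes report something else, mostly with a low value. They report only what shows in the picture. A call takes as long as a camera call.
- finder.cut_out(camera, thing): "pixels" (420x560 bool, what is visible of it) and "extent" ([left, top, width, height] in pixels, round what is visible of it).
The state is a dict: "clock": time; "qpos": joint angles; "qd": joint speeds; "effort": joint torques, N m; "position": TCP position; "ee_rot": TCP orientation; "contact_force": force on the tool from outside, world axes, zero at the start; "moment": the same for the moment, N m; "width": finger opening in m.
Only numpy, scipy, OpenCV 4.12 (cv2) and the standard library are available. Lean on these libraries where they do the work, as an engineer would, in place of code of your own. Each camera call takes 0.05 s, during which the arm holds its last target.

TASK

A steel beaker is jammed, mouth down, over a white liner cup on the slanted draining stand. Swing the stand's keeper fully shut over the liner's rim and leave it shut, then draw the beaker straight off along its slant, leaving the liner in its place, and set the beaker down gently, mouth down, in the empty near half of the drying tray. Let go of it there, and do not disturb the beaker already in the tray, the dish or the spatula.

Things in the scene. Friction and masses are not known exactly. Their poses are not given: they have to be found in the camera images.
- stand: Fixed grey draining stand, plate 130 x 200 mm sloping 30 deg, back edge 90 mm high. Origin on the bench under the plate's middle, z up, x level and uphill (away from the robot), y level across the slope. The plate passes 55 mm above the origin and rises to +x. In this frame its normal is n = (-0.5, 0, 0.866), leaning to the robot, and uphill along it is e = (0.866, 0, 0.5).
- pair_foot (a point): Point on the stand's plate (35 mm from its middle towards -y) where the axis of the nested pair meets it; the pair stands along n. A fixed round spigot, 38 mm diameter, 55 mm high, stands here inside the liner. Axes as the stand's.
- keeper_pivot (a point): Point on the stand's plate (25 mm from its middle towards +y) where the keeper's pivot axis, along n, meets it. Axes as the stand's.
- keeper (a joint): Keeper, a steel bar 7 to 13 mm above the plate turning about n: 0 open, 1.1 rad shut (stop). Stays where left; about 1 N at its handle moves it. From the pivot the handle lies along sin(1.1 - joint) e + cos(1.1 - joint) y: open it is uphill, and it shuts as it is drawn down towards the robot. Shut, the finger opposite the handle points to -y, 2 mm above the liner's rim.
- beaker_mid (a point): Centre of the outer, plain steel beaker: 58 mm diameter, 74 mm tall (mouth 37 mm from here), walls 2.5, closed end 4 mm, 150 g. z runs from mouth to closed end, at the start along n, with the mouth 20 mm and closed end 94 mm above the plate. It clings to the liner (5 to 15 N) over the first 30 mm and is clear of it once drawn 75 mm along n.
- liner_mid (a point): Centre of the inner, white liner cup, mouth down on the plate: 90 mm tall, 46 mm diameter, with a rim flange 84 mm across and 5 mm thick on the plate and a rubber band round its middle that clings to the beaker; 150 g. z from mouth to closed end. It is loose: unless the keeper holds it, it comes along with the beaker.
- keeper_grip (a point): Point to grip on the keeper's handle, an upright black pin of 12 mm diameter parallel to n, 52 mm from the pivot axis, 38 mm above the plate along n; the pin's top is 50 mm above the plate.
- tray: Fixed aluminium drying tray, 230 (x) x 150 (y) x 16 mm, walls 4 mm, inner floor 4 mm above the bench. Origin under its centre, z up, x along its length away from the robot. It stands left or right of the stand. Its far half (+x) holds another beaker, its near half (-x) is empty.
- tray_free (a point): Middle of the empty near half of the tray's inner floor, 50 mm from the tray's centre; axes as the tray's.
- dried: Smaller steel beaker standing mouth down in the far half of the tray, 54 mm diameter, 62 mm tall; origin under its centre.
- hotplate: Fixed white hotplate stirrer, 240 (x) x 150 (y) x 84 mm, on the other side of the stand from the tray; origin under its centre.
- dish: Closed clear culture dish, 90 mm diameter, 16 mm tall, on the bench in front of the stand; origin under its centre. Leave alone.
- spatula: Spatula, 180 mm long, lying flat on the bench in front of the stand; origin under its middle. Leave alone.
- beaker: The same steel beaker; origin at the centre of its mouth.

How it is judged:
On the way, in this order (a step that is already met when the one before it is completed fails the run):
1. the keeper is shut over the liner's rim while the beaker is still fully on the liner (value of joint keeper above 1 rad and distance between beaker_mid and liner_mid below 0.022 m), for 0.1 s.
2. the beaker is drawn clear of the liner, which the keeper still holds (distance between beaker_mid and liner_mid above 0.088 m and value of joint keeper above 0.95 rad), for 0.1 s.
3. the beaker is lowered, mouth down, to the floor of the tray's near half while still held (x of beaker_mid in the frame of tray between -0.085 and 0.01 m and y of beaker_mid in the frame of tray between -0.045 and 0.045 m and angle between beaker_mid's own z axis and vertical below 0.12 rad and height (world z) of beaker_mid below 0.051 m and contact force between the fingers and beaker above 0.5 N), for 0.05 s.
At the end, for the whole second after the job is handed in: Beaker at rest, released, mouth down (within 7 deg) on the floor of the tray's near half (centre -85 to +10 mm along, within 45 mm of its mid line); keeper above 0.95 rad; liner within 12 mm and the dried beaker, dish and spatula within 25 mm of where they began (x of beaker_mid in the frame of tray between -0.085 and 0.01 m and y of beaker_mid in the frame of tray between -0.045 and 0.045 m and angle between beaker_mid's own z axis and vertical below 0.12 rad and height (world z) of beaker_mid below 0.045 m and linear speed of beaker below 0.02 m/s and value of joint keeper above 0.95 rad and distance of liner_mid from where it was at the start of the episode below 0.012 m and angle between liner_mid's own z axis and vertical below 0.62 rad and distance of each of dried, dish, spatula from where it was at the start of the episode below 0.025 m); the robot touches nothing.
It fails at once if the liner is dragged along (more than 15 mm) (distance of liner_mid from where it was at the start of the episode above 0.015 m).
It fails at once if the beaker in the tray, the dish or the spatula is disturbed (moved more than 30 mm) (distance of any of dried, dish, spatula from where it was at the start of the episode above 0.03 m).
It fails at once if the beaker is set down hard (over 60 N on the tray) (contact force between beaker and tray above 60 N).
It also fails if it takes over 61 s, if anything falls off the work surface, if the arm or the gripper's body presses on something with over 40 N, if the wrist force passes 120 N, or if a joint passes its speed limit or range.

## Working session

There is one attempt and no reset: what is moved stays moved. The work goes in short steps, Python scripts to look and compute and a tool call to move; the robot and the scene stay as the last step left them, time stands still between calls to the robot, and variables do not carry over. Pictures are saved under pics/ and viewed, and the job is handed in when it is done.

Besides the shell and the picture viewer there is one more tool, called by a JSON object that holds its "name" and its "arguments". arm_command: Moves the arm, as the interface text tells. Its arguments: {"type":"object","properties":{"steps":{"type":"array"},"newtons":{"type":"number"}},"required":["steps"]}

```bash
ls; mkdir -p pics; python3 - <<'E'
from rig import telemetry, imaging, manip, finder
import cv2
print(telemetry.get_state())
for n in ["scene","top"]:
    im=imaging.get_image(n); cv2.imwrite(f"pics/{n}0.png",im)
    p=imaging.camera_params(n); print(n,p)
E
```

```text
pics
{'clock': 0.0, 'qpos': array([ 1.08699430e+00,  2.76625856e-01,  1.50617502e+00,  9.45517065e-06,
        1.36069346e+00, -1.20988499e-01]), 'qd': array([-0.00141015, -0.00061248,  0.00207882,  0.00090433,  0.0004083 ,
       -0.00084335]), 'effort': array([ 1.22555637e-03, -4.16771936e+01, -2.45802462e+01, -3.13109513e-04,
        1.10711652e-02,  1.39695871e-06]), 'position': array([0.20381156, 0.53708484, 0.23040543]), 'ee_rot': array([-2.87580892e-04,  1.80414325e-01,  9.83590244e-01, -9.06321559e-04]), 'contact_force': array([ 0.23461743, -0.74478368, -0.21645583]), 'moment': array([-0.00175484,  0.02928236,  0.01958548]), 'width': 0.08562128901153644}
scene {'intrinsics': array([[381.5889532 ,   0.        , 278.6817256 ],
       [  0.        , 381.5889532 , 209.39238328],
       [  0.        ,   0.        ,   1.        ]]), 'R': array([[ 0.63804805,  0.76990896,  0.0116137 ],
       [ 0.64138676, -0.52307118, -0.56126604],
       [-0.42604896,  0.36556358, -0.82755396]]), 't': array([-0.33090279, -0.28670202,  1.00859136])}
top {'intrinsics': array([[483.18623513,   0.        , 278.02722748],
       [  0.        , 483.18623513, 214.9940421 ],
       [  0.        ,   0.        ,   1.        ]]), 'R': array([[-0.02741942, -0.99959708, -0.00733842],
       [-0.99287267,  0.02808527, -0.1158235 ],
       [ 0.11598293,  0.0041103 , -0.9932427 ]]), 't': array([0.02110088, 0.54259002, 1.00736366])}
```

View pics/scene0.png

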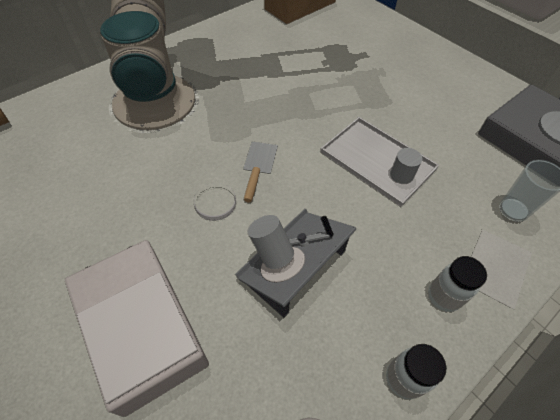

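View pics/top0.png

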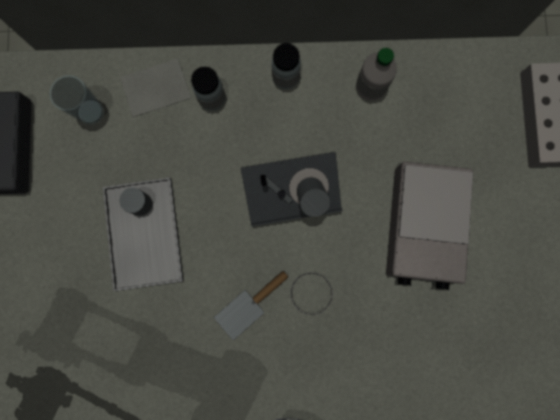

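```bash
python3 - <<'E'
from rig import telemetry, imaging, manip, finder
import cv2,numpy as np,pickle
out={}
for cam in ["top","scene"]:
    for th in ["stand","tray","hotplate","keeper_grip","keeper","beaker","liner_mid","dried","dish","spatula"]:
        r=finder.cut_out(cam,th)
        out[cam,th]=r
        for q in r[:3]:
            m=q["pixels"]; v,u=np.nonzero(m)
            print(cam,th,round(q["score"],2),q["extent"],m.sum(),u.mean().round(1),v.mean().round(1),np.round(cv2.minAreaRect(np.c_[u,v].astype(np.float32))[0],1),cv2.minAreaRect(np.c_[u,v].astype(np.float32))[1:])
pickle.dump(out,open("masks.pkl","wb"))
print(telemetry.get_state()["clock"])
E
```

```text
top stand 0.71 [240.3, 152.5, 101.4, 72.6] 4235 286.0 187.2 [292.6 188.2] ((61.4852180480957, 96.83100128173828), 80.53767395019531)
top tray 0.94 [102.9, 176.2, 77.7, 114.8] 6609 143.5 236.6 [142.5 233. ] ((105.68180847167969, 71.16941833496094), 83.1572265625)
top hotplate 0.81 [388.6, 161.8, 87.6, 128.8] 9365 429.9 223.2 [430.  225.1] ((80.51744079589844, 124.23175811767578), 4.864514350891113)
top keeper_grip 0.85 [262.5, 172.0, 34.8, 31.2] 326 275.1 187.5 [275.2 188.4] ((40.45822525024414, 10.262131690979004), 39.47246170043945)
top keeper_grip 0.68 [288.6, 167.6, 39.7, 34.2] 452 304.8 179.5 [306.6 181.8] ((26.242507934570312, 38.48271942138672), 65.85445404052734)
top keeper 0.72 [259.3, 174.4, 30.3, 26.4] 269 275.1 187.5 [275.1 188.7] ((39.18680953979492, 9.626424789428711), 39.47245788574219)
top keeper 0.17 [387.4, 160.9, 89.3, 128.2] 9397 430.1 223.3 [430.2 224.9] ((81.28064727783203, 124.13809204101562), 4.666858673095703)
top beaker 0.56 [297.6, 178.6, 34.3, 37.5] 1026 313.1 196.4 [312.7 196.4] ((39.80200958251953, 30.410520553588867), 63.43495178222656)
top dried 0.81 [1
[... 1343 characters left out ...]
42250061035156)
scene dried 0.8 [389.6, 149.2, 34.7, 34.3] 822 405.4 165.4 [405.4 165.5] ((25.210840225219727, 36.371891021728516), 23.198589324951172)
scene dish 0.61 [190.5, 198.4, 46.7, 19.7] 237 216.5 214.3 [216.5 212.1] ((16.473756790161133, 40.98827362060547), 78.69007110595703)
scene dish 0.25 [293.1, 216.6, 38.4, 28.8] 424 313.6 234.4 [309.8 230.8] ((21.51156234741211, 44.14741897583008), 77.00537872314453)
scene spatula 0.65 [246.9, 216.1, 48.0, 51.8] 1727 270.8 241.8 [271.1 242.2] ((54.11284637451172, 34.882659912109375), 63.43495178222656)
scene spatula 0.55 [243.4, 141.8, 34.4, 63.7] 1102 257.7 164.9 [255.8 171.9] ((27.369192123413086, 63.348445892333984), 16.927513122558594)
1.1
```

```bash
python3 - <<'E'
import cv2,numpy as np
a=cv2.imread("pics/top0.png"); b=cv2.imread("pics/scene0.png")
c=cv2.resize(a[140:240,230:350],None,fx=6,fy=6,interpolation=cv2.INTER_CUBIC); cv2.imwrite("pics/t1.png",np.clip(c*2.0,0,255).astype(np.uint8))
c=cv2.resize(b[200:325,225:370],None,fx=5,fy=5,interpolation=cv2.INTER_CUBIC)[:600]; cv2.imwrite("pics/s1.png",np.clip(c*1.4,0,255).astype(np.uint8))
c=cv2.resize(a[170:300,90:195],None,fx=4.5,fy=4.5,interpolation=cv2.INTER_CUBIC); cv2.imwrite("pics/t2.png",np.clip(c*1.5,0,255).astype(np.uint8))
E
```

```text
(no output)
```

View pics/t1.png

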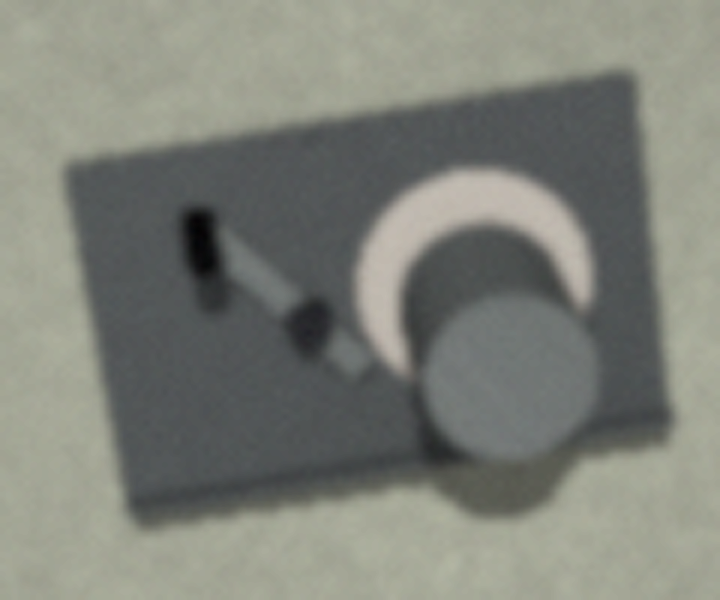

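View pics/s1.png

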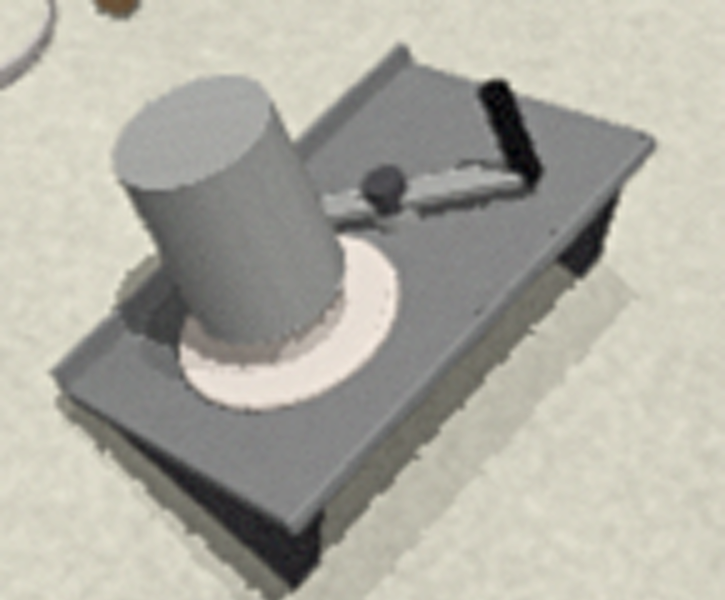

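View pics/t2.png

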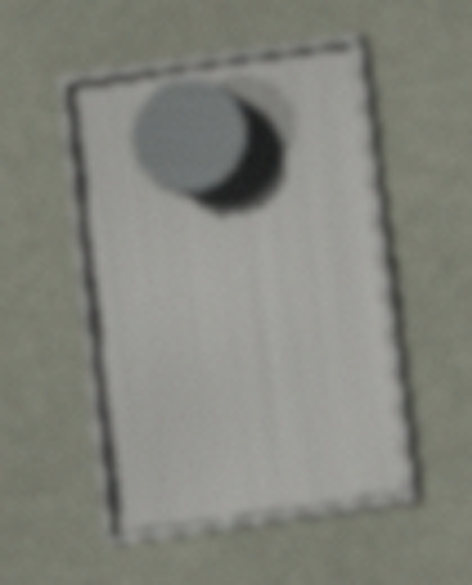

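```bash
cat > h.py <<'E'
import numpy as np,cv2
from scipy.optimize import least_squares
from rig import imaging
C={n:imaging.camera_params(n) for n in ["scene","top"]}
def proj(n,X):
    c=C[n];p=c["R"]@X+c["t"];p=c["intrinsics"]@p;return p[:2]/p[2]
n_=np.array([-.5,0,.866]);e_=np.array([.866,0,.5]);y_=np.array([0,1.,0]);O=np.array([0,0,.055])
def P(a,b,h): return O+a*e_+b*y_+h*n_
def W(p,X):
    c,s=np.cos(p[2]),np.sin(p[2]);return np.array([p[0]+c*X[0]-s*X[1],p[1]+s*X[0]+c*X[1],X[2]])
E
python3 - <<'E'
from h import *
T=lambda u,v:np.array([(u+.5)/6-.5+230,(v+.5)/6-.5+140])
S=lambda u,v:np.array([(u+.5)/5-.5+225,(v+.5)/5-.5+200])
obs=[("top",T(68,165),lambda q:P(.065,.1,0)),("top",T(632,72),lambda q:P(.065,-.1,0)),
("top",T(511,376),lambda q:P(0,-.035,.094)),
("scene",S(655,140),lambda q:P(.065,.1,0)),("scene",S(294,525),lambda q:P(.065,-.1,0)),
("scene",S(194,133),lambda q:P(0,-.035,.094)),
("top",T(198,220),lambda q:P(.052*np.sin(1.1-q),.025+.052*np.cos(1.1-q),.050)),
("scene",S(493,89),lambda q:P(.052*np.sin(1.1-q),.025+.052*np.cos(1.1-q),.050))]
f=lambda p:np.concatenate([proj(n,W(p,X(p[3])))-o for n,o,X in obs])
r=least_squares(f,[.6,0,0.1,0],loss='soft_l1')
print(r.x);print(f(r.x).reshape(-1,2).round(1))
p=r.x
print("foot",W(p,P(0,-.035,0)),"pivot",W(p,P(0,.025,0)))
a=cv2.imread("pics/top0.png");b=cv2.imread("pics/scene0.png")
# tray
T2=lambda u,v:np.array([(u+.5)/4.5-.5+90,(v+.5)/4.5-.5+170])
ob=[(T2(68,82),[.115,.075,.016]),(T2(362,38),[.115,-.075,.016]),(T2(418,500),[-.115,-.075,.016]),(T2(118,540),[-.115,.075,.016])]
g=lambda p:np.concatenate([proj("top",W(p,np.array(X)))-o for o,X in ob])
t=least_squares(g,[.5,.3,.1]);print("tray",t.x,g(t.x).reshape(-1,2).round(1))
np.save("pose.npy",np.array([p,np.r_[t.x,0]]))
for im,n in ((a,"top"),(b,"scene")):
    im=cv2.resize(im,None,fx=4,fy=4,interpolation=cv2.INTER_CUBIC)
    def poly(Q,pp,col,cl=True):
        cv2.polylines(im,[np.array([(proj(n,W(pp,np.array(q)))+.5)*4 for q in Q]).astype(int).reshape(-1,1,2)],cl,col,1)
    th=np.linspace(0,6.28,40)
    poly([P(i*.065,j*.1,0) for i,j in((1,1),(1,-1),(-1,-1),(-1,1))],p,(0,0,255))
    for h,rr in((.005,.042),(.02,.029),(.094,.029)): poly([P(rr*np.cos(k),-.035+rr*np.sin(k),h) for k in th],p,(0,255,0))
    for q,col in((p[3],(255,0,255)),(1.1,(255,200,0))):
        d=lambda h,r:P(r*np.sin(1.1-q),.025+r*np.cos(1.1-q),h)
        poly([d(.01,-.03),d(.01,.052),d(.05,.052)],p,col,False)
    poly([(i*.115,j*.075,.016) for i,j in((1,1),(1,-1),(-1,-1),(-1,1))],t.x,(0,0,255))
    if n=="top": cv2.imwrite("pics/ov_t.png",np.clip(im[560:1000,900:1440]*1.7,0,255).astype(np.uint8))
    else: cv2.imwrite("pics/ov_s.png",im[800:1300,880:1480]); cv2.imwrite("pics/ov_st.png",im[440:860,1240:1800])
E
```

```text
[ 0.59690645 -0.0247881   0.13817622  0.17036897]
[[-1.3 -0.4]
 [ 0.4 -0.8]
 [-0.2 -0.8]
 [ 0.6 -1.1]
 [-1.   0.1]
 [-0.2 -0.4]
 [ 1.1  5.4]
 [ 0.3  0.3]]
foot [ 0.60172724 -0.05945451  0.055     ] pivot [ 5.93463024e-01 -2.63836559e-05  5.50000000e-02]
tray [0.5128474  0.3005884  0.11739409] [[-1.1 -1.1]
 [ 1.1 -1.1]
 [ 1.3  0.4]
 [-1.2  1.6]]
```

View pics/ov_t.png

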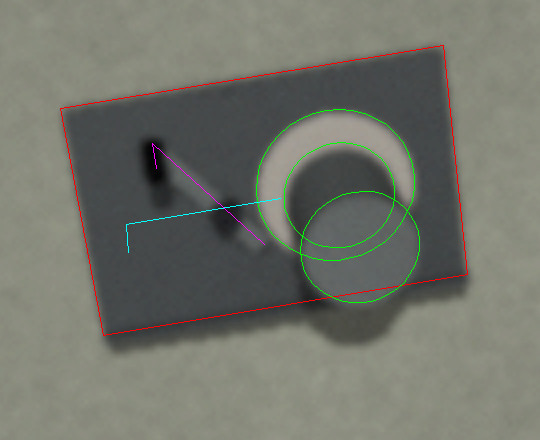

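View pics/ov_s.png

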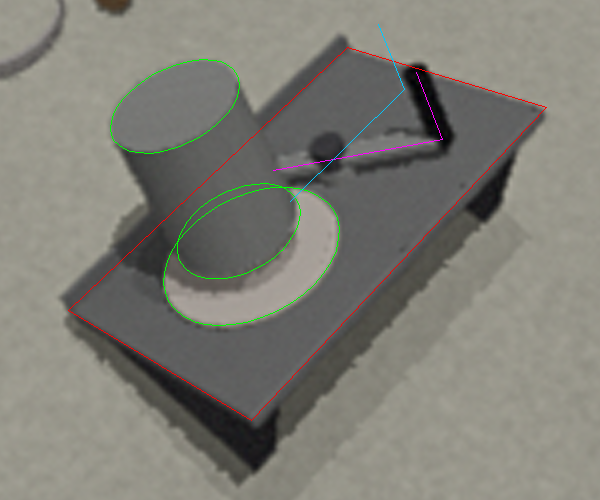

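View pics/ov_st.png

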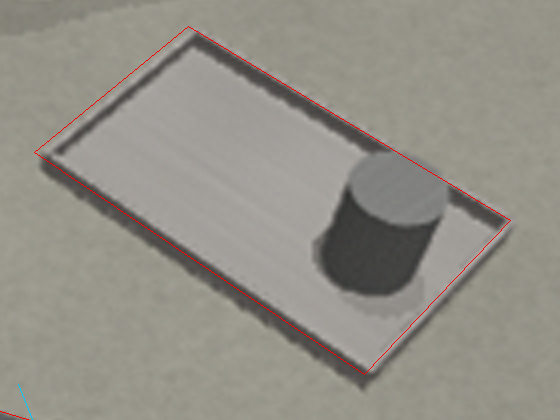

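```bash
cat >> h.py <<'E'
from rig import telemetry
from scipy.spatial.transform import Rotation as Rot
try: sp,tp=np.load("pose.npy")
except Exception: pass
def rotW(yaw,v):
    return Rot.from_euler('z',yaw).apply(v)
nw=lambda:rotW(sp[2],n_); ew=lambda:rotW(sp[2],e_); yw=lambda:rotW(sp[2],y_)
def Rmat(z,y):
    z=z/np.linalg.norm(z); y=y/np.linalg.norm(y); return Rot.from_matrix(np.c_[np.cross(y,z),y,z])
def pin(q,h): return W(sp,P(.052*np.sin(1.1-q),.025+.052*np.cos(1.1-q),h))
def cur():
    s=telemetry.get_state();q=s["ee_rot"];return s,s["position"],Rot.from_quat([q[1],q[2],q[3],q[0]])
def plan(pos,R):
    s,p,R0=cur()
    rv=(R*R0.inv()).as_rotvec(); d=(pos-p)*1000
    n=max(int(np.ceil(np.linalg.norm(rv)/.18)),1); 
    print("pos",p.round(4),"q",s["qpos"].round(2),"F",s["contact_force"].round(1),"w",round(s["width"],4),"t",round(s["clock"],2))
    print("delta mm",d.round(1),"|d|",np.linalg.norm(d).round(1),"rotvec",rv.round(4),"deg",np.degrees(np.linalg.norm(rv)).round(1),"rows rot",n,"per row",(rv/n).round(4))
E
python3 - <<'E'
from h import *
T=lambda u,v:np.array([(u+.5)/6-.5+230,(v+.5)/6-.5+140])
S=lambda u,v:np.array([(u+.5)/5-.5+225,(v+.5)/5-.5+200])
ob=[("top",T(197,213),.012),("scene",S(493,89),.05),("scene",S(530,175),.012)]
from scipy.optimize import least_squares
f=lambda q:np.concatenate([proj(n,pin(q[0],h))-o for n,o,h in ob])
r=least_squares(f,[.1]);print(r.x,f(r.x).round(1)); print("pin grip",pin(r.x[0],.038),"shut",pin(1.1,.038))
plan(pin(r.x[0],.019+.09),Rmat(-nw(),ew()))
print(tp, [proj("top",W(tp,np.array([.05,y,.062]))) for y in (0,)])
E
```

```text
[0.15895545] [ 0.5  0.3  0.3  0.5 -0.8 -0.7]
pin grip [0.60647271 0.03270257 0.10892052] shut [0.56748179 0.04886099 0.087908  ]
pos [0.2041 0.5376 0.2313] q [ 1.09  0.28  1.5   0.    1.36 -0.12] F [-0.5  0.3  0.4] w 0.0851 t 1.1
delta mm [ 367.2 -509.8  -60.9] |d| 631.2 rotvec [ 0.3421 -0.4292 -1.0443] deg 67.6 rows rot 7 per row [ 0.0489 -0.0613 -0.1492]
[0.5128474  0.3005884  0.11739409 0.        ] [array([134.30577227, 208.0830817 ])]
```

{"name": "arm_command", "arguments": {"steps": [[[0.0285,-0.0358,-0.087],[27.7,-42.9,4],170],[[0.0285,-0.0358,-0.087],[27.7,-42.9,4],170],[[0.0285,-0.0358,-0.087],[27.7,-42.9,4],170],[[0.0285,-0.0358,-0.087],[27.7,-42.9,0],170],[[0.0285,-0.0358,-0.087],[27.7,-42.9,0],170],[[0.0285,-0.0358,-0.087],[27.7,-42.9,0],170],[[0.0285,-0.0358,-0.087],[27.7,-42.9,0],170],[[0.0285,-0.0358,-0.087],[27.7,-42.9,0],170],[[0.0285,-0.0358,-0.087],[27.7,-42.9,0],170],[[0.0285,-0.0358,-0.087],[27.7,-42.9,-4],170],[[0.0285,-0.0358,-0.087],[27.7,-42.9,-4],170],[[0.0285,-0.0358,-0.087],[27.7,-42.9,-4],170],[[0,0,0],[0,0,0],170],[[0,0,0],[0,0,0],170]]}}

```text
clock: 2.85
position: [0.5359, 0.023, 0.231]
ee_rot: [0.17, 0.634, 0.729, 0.195]
contact_force: [-0.8, 0.5, -0.6]
width: 0.0286
```

```bash
cat >> h.py <<'E'
def projw(c,X):
    p=c["R"]@X+c["t"];th=np.arctan2(np.hypot(p[0],p[1]),p[2]);K=c["intrinsics"];a=np.arctan2(p[1],p[0])
    return np.array([K[0,0]*th*np.cos(a)+K[0,2],K[1,1]*th*np.sin(a)+K[1,2]])
E
python3 - <<'E'
from h import *
plan(pin(.159,.019+.09),Rmat(-nw(),ew()))
c=imaging.camera_params("wrist")
im=imaging.get_image("wrist"); 
def pl(Q,col): cv2.polylines(im,[np.array([projw(c,q) for q in Q]).round().astype(int).reshape(-1,1,2)],False,col,1)
pl([pin(.159,.0),pin(.159,.05)],(255,0,255))
th=np.linspace(0,6.28,60)
pl([W(sp,P(.029*np.cos(k),-.035+.029*np.sin(k),.094)) for k in th],(0,255,0))
pl([W(sp,P(.042*np.cos(k),-.035+.042*np.sin(k),.005)) for k in th],(0,255,0))
pl([W(sp,P(i*.065,j*.1,0)) for i,j in((1,1),(1,-1),(-1,-1),(-1,1),(1,1))],(0,0,255))
cv2.imwrite("pics/w1.png",im)
E
```

```text
pos [0.5359 0.023  0.231 ] q [-0.2  -0.02  1.99  0.26  0.69 -0.5 ] F [-0.8  0.5 -0.6] w 0.0286 t 2.85
delta mm [ 35.4   4.8 -60.6] |d| 70.4 rotvec [ 0.     -0.0011 -0.0003] deg 0.1 rows rot 1 per row [ 0.     -0.0011 -0.0003]
```

View pics/w1.png

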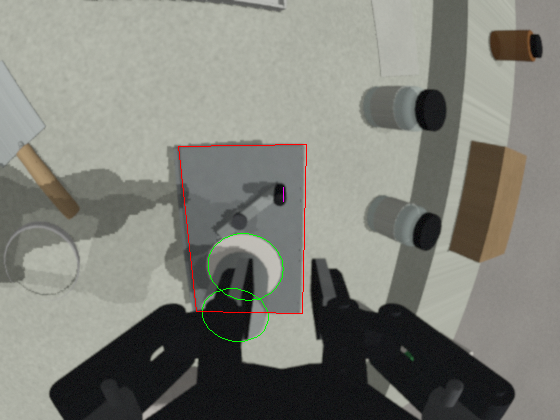

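{"name": "arm_command", "arguments": {"steps": [[[0,0,0],[12.9,1.8,-23.3],170],[[0,0,0],[12.9,1.8,-23.3],170],[[0,0,0],[12.9,1.8,-23.3],170],[[0,0,0],[10,1.4,-18],170],[[0,0,0],[0,0,0],170]]}}

```text
clock: 3.52
position: [0.5843, 0.0314, 0.1422]
ee_rot: [0.169, 0.633, 0.73, 0.195]
contact_force: [-1.4, 0.2, 0.2]
width: 0.0288
```

```bash
python3 - <<'E'
from h import *
plan(pin(.159,.019),Rmat(-nw(),ew()))
c=imaging.camera_params("wrist")
im=imaging.get_image("wrist"); 
im=np.clip(im*1.5,0,255).astype(np.uint8)
cv2.imwrite("pics/w2.png",cv2.resize(im[100:380,130:430],None,fx=2,fy=2,interpolation=cv2.INTER_CUBIC))
sc=imaging.get_image("scene"); cv2.imwrite("pics/s2.png",cv2.resize(sc[130:330,180:400],None,fx=3,fy=3))
print(projw(c,pin(.159,.05)),projw(c,pin(.159,.013)))
E
```

```text
pos [0.5843 0.0314 0.1422] q [-0.16  0.16  2.06  0.35  0.45 -0.57] F [-1.4  0.2  0.2] w 0.0288 t 3.52
delta mm [ 31.6   2.6 -49.7] |d| 58.9 rotvec [-0.0002 -0.0027 -0.003 ] deg 0.2 rows rot 1 per row [-0.0002 -0.0027 -0.003 ]
[286.95107954 253.70915452] [286.26487522 230.33661354]
```

View pics/w2.png

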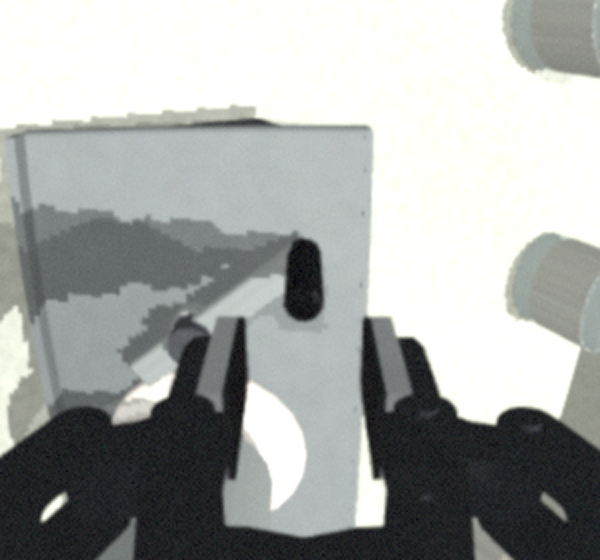

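View pics/s2.png

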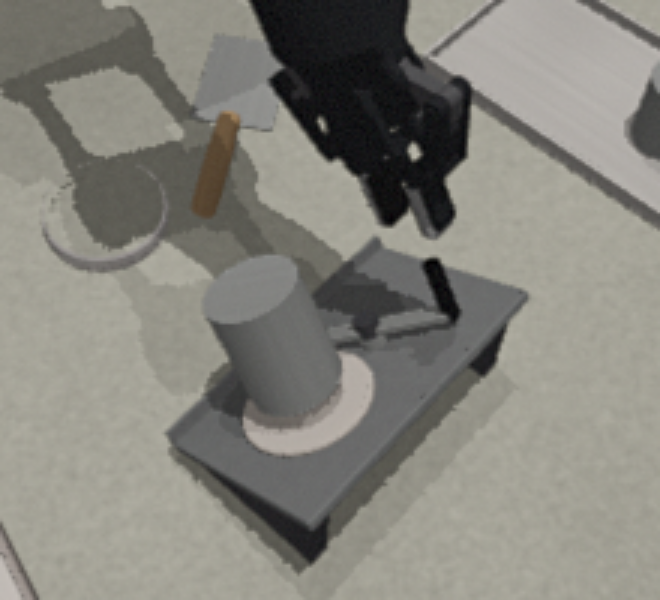

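{"name": "arm_command", "arguments": {"steps": [[[0,0,0],[9.5,1.3,-16.5],170],[[0,0,0],[9.5,1.3,-16.5],170],[[0,0,0],[9.3,1.3,-16.2],170],[[0,0,0],[0,0,0],170]]}}

```text
clock: 4.12
position: [0.6134, 0.0339, 0.0944]
ee_rot: [0.17, 0.634, 0.729, 0.195]
contact_force: [-0.2, 0.1, 0.5]
width: 0.0287
```

{"name": "arm_command", "arguments": {"steps": [[[0,0,0],[-5.1,-0.7,-3],170],[[0,0,0],[0,0,0],170],[[0,0,0],[-3.4,3.2,-1.6],170],[[0,0,0],[-3.4,3.2,-1.6],170],[[0,0,0],[-7.5,5.1,-3.9],170],[[0,0,0],[-8.2,3.3,-4.4],170],[[0,0,0],[-8.5,1.5,-4.8],170],[[0,0,0],[-8.1,-0.3,-4.6],170],[[0,0,0],[0,0,0],170]]}}

```text
clock: 5.25
position: [0.5676, 0.0492, 0.0693]
ee_rot: [0.169, 0.634, 0.729, 0.195]
contact_force: [-0.1, 0.2, -0.2]
width: 0.0283
```

```bash
python3 - <<'E'
from h import *
plan(pin(1.1,.019),Rmat(-nw(),ew()))
im=imaging.get_image("wrist"); 
im=np.clip(im*1.5,0,255).astype(np.uint8)
cv2.imwrite("pics/w3.png",cv2.resize(im[100:380,130:430],None,fx=2,fy=2,interpolation=cv2.INTER_CUBIC))
sc=imaging.get_image("scene"); cv2.imwrite("pics/s3.png",cv2.resize(sc[130:330,180:400],None,fx=3,fy=3))
E
```

```text
pos [0.5676 0.0492 0.0693] q [-0.12  0.25  2.19  0.59  0.23 -0.8 ] F [-0.1  0.2 -0.2] w 0.0283 t 5.25
delta mm [9.3 1.  2.2] |d| 9.6 rotvec [-0.0001 -0.0023 -0.0002] deg 0.1 rows rot 1 per row [-0.0001 -0.0023 -0.0002]
```

View pics/w3.png

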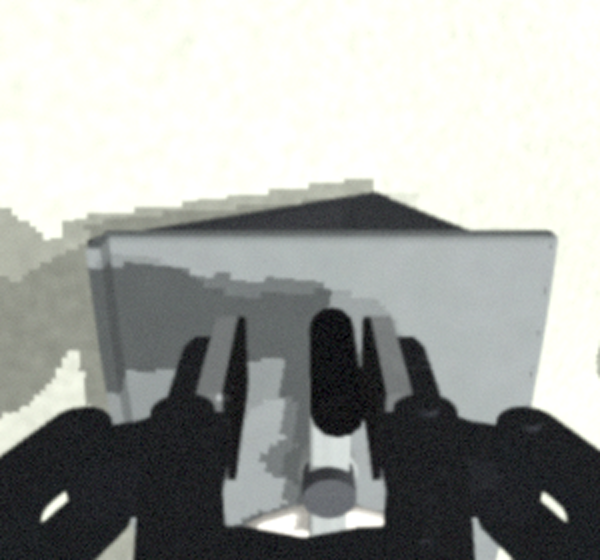

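View pics/s3.png

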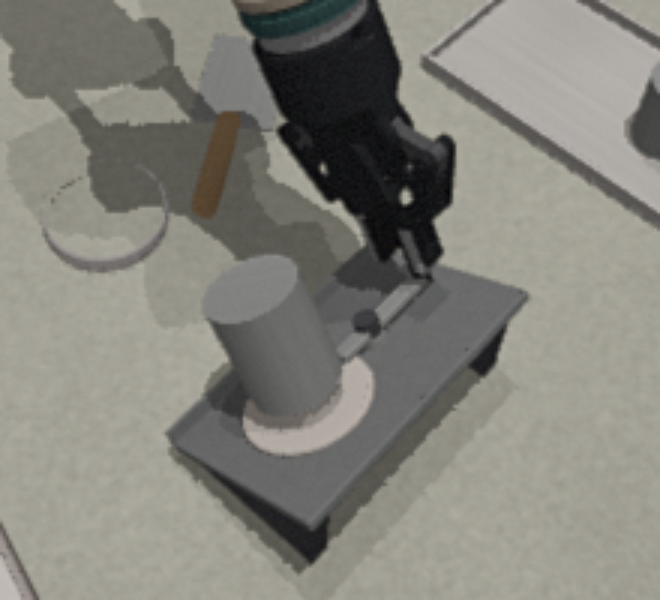

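{"name": "arm_command", "arguments": {"steps": [[[0,0,0],[-1.7,-0.2,-1],170],[[0,0,0],[-1.7,-0.2,-1],170],[[0,0,0],[0,0,0],170]]}}

```text
clock: 5.72
position: [0.5668, 0.0484, 0.0689]
ee_rot: [0.171, 0.634, 0.728, 0.196]
contact_force: [3.2, 1.8, 1.5]
width: 0.0285
```

{"name": "arm_command", "arguments": {"steps": [[[0,0,0],[-1.3,-0.2,-0.8],170],[[0,0,0],[0,0,0],170]]}}

```text
clock: 5.98
position: [0.5667, 0.0482, 0.0689]
ee_rot: [0.172, 0.634, 0.728, 0.196]
contact_force: [6.5, 4.1, 0.9]
width: 0.0281
```

```bash
python3 - <<'E'
from h import *
plan(pin(1.1,.019),Rmat(-nw(),ew()))
im=imaging.get_image("wrist"); 
im=np.clip(im*1.5,0,255).astype(np.uint8)
cv2.imwrite("pics/w4.png",cv2.resize(im[100:380,130:430],None,fx=2,fy=2,interpolation=cv2.INTER_CUBIC))
E
```

```text
pos [0.5667 0.0482 0.0689] q [-0.12  0.25  2.2   0.63  0.22 -0.84] F [6.5 4.1 0.9] w 0.0281 t 5.97
delta mm [10.2  2.   2.5] |d| 10.7 rotvec [0.0007 0.004  0.0001] deg 0.2 rows rot 1 per row [0.0007 0.004  0.0001]
```

View pics/w4.png

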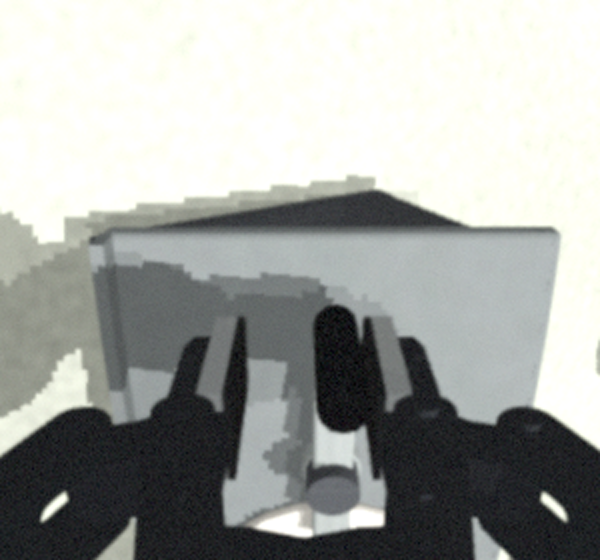

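{"name": "arm_command", "arguments": {"steps": [[[0,0,0],[4.3,0.6,2.5],170],[[0,0,0],[4.3,0.6,2.5],170],[[0,0,0],[0,0,0],170],[[0,0,0],[-6.5,-0.9,11.2],170],[[0,0,0],[-12.9,-1.8,22.5],170],[[0,0,0],[-12.9,-1.8,22.5],170],[[0,0,0],[-12.9,-1.8,22.5],170],[[0,0,0],[-12.9,-1.8,22.5],0],[[0,0,0],[-12.9,-1.8,22.5],0],[[0,0,0],[0,0,0],0]]}}

```text
clock: 7.28
position: [0.5022, 0.0393, 0.1977]
ee_rot: [0.172, 0.634, 0.728, 0.196]
contact_force: [-0.5, 0.7, 0.3]
width: 0.0807
```

```bash
python3 - <<'E'
from h import *
# beaker pre-grasp: TCP at h = .094+.05
for s in (1,-1):
    plan(W(sp,P(0,-.035,.144)),Rmat(-nw(),s*yw()))
im=imaging.get_image("wrist"); 
im=np.clip(im*1.5,0,255).astype(np.uint8)
cv2.imwrite("pics/w5.png",im)
sc=imaging.get_image("scene"); cv2.imwrite("pics/s5.png",cv2.resize(sc[130:330,180:400],None,fx=3,fy=3))
E
```

```text
pos [0.5022 0.0393 0.1977] q [-0.17 -0.05  2.11  0.28  0.59 -0.51] F [-0.5  0.7  0.3] w 0.0807 t 7.28
delta mm [  28.2 -108.7  -18. ] |d| 113.7 rotvec [-0.7794 -0.1046  1.359 ] deg 90.0 rows rot 9 per row [-0.0866 -0.0116  0.151 ]
pos [0.5022 0.0393 0.1977] q [-0.17 -0.05  2.11  0.28  0.59 -0.51] F [-0.5  0.7  0.3] w 0.0807 t 7.28
delta mm [  28.2 -108.7  -18. ] |d| 113.7 rotvec [ 0.7813  0.1102 -1.3591] deg 90.0 rows rot 9 per row [ 0.0868  0.0122 -0.151 ]
```

View pics/w5.png

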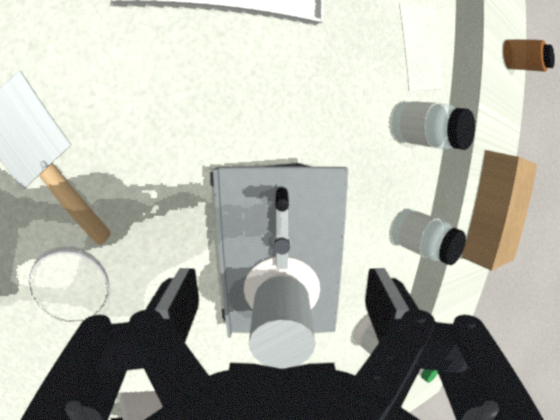

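View pics/s5.png

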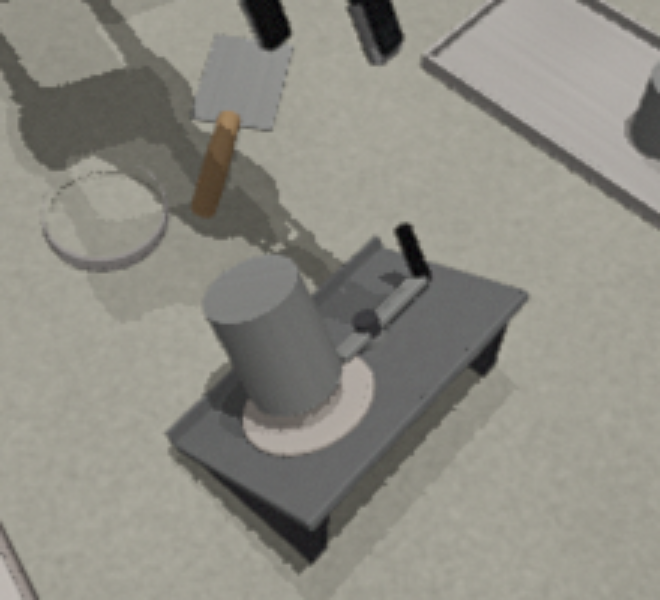

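{"name": "arm_command", "arguments": {"steps": [[[0.0868,0.0122,-0.151],[3.1,-12.1,0],0],[[0.0868,0.0122,-0.151],[3.1,-12.1,0],0],[[0.0868,0.0122,-0.151],[3.1,-12.1,0],0],[[0.0868,0.0122,-0.151],[3.1,-12.1,0],0],[[0.0868,0.0122,-0.151],[3.1,-12.1,0],0],[[0.0868,0.0122,-0.151],[3.1,-12.1,-3],0],[[0.0868,0.0122,-0.151],[3.1,-12.1,-5],0],[[0.0868,0.0122,-0.151],[3.1,-12.1,-5],0],[[0.0868,0.0122,-0.151],[3.1,-12.1,-5],0],[[0,0,0],[0,0,0],0],[[0,0,0],[0,0,0],0]]}}

```text
clock: 8.75
position: [0.5297, -0.069, 0.1772]
ee_rot: [-0.02, 0.964, 0.068, 0.258]
contact_force: [-0.7, 0.8, -0.1]
width: 0.0853
```

```bash
python3 - <<'E'
from h import *
plan(W(sp,P(0,-.035,.046)),Rmat(-nw(),-yw()))
c=imaging.camera_params("wrist")
im=imaging.get_image("wrist"); 
im=np.clip(im*1.5,0,255).astype(np.uint8)
def pl(Q,col): cv2.polylines(im,[np.array([projw(c,q) for q in Q]).round().astype(int).reshape(-1,1,2)],False,col,1)
th=np.linspace(0,6.28,60)
for h,r in((.094,.029),(.02,.029),(.005,.042)): pl([W(sp,P(r*np.cos(k),-.035+r*np.sin(k),h)) for k in th],(0,255,0))
cv2.imwrite("pics/w6.png",im)
sc=imaging.get_image("scene"); cv2.imwrite("pics/s6.png",cv2.resize(sc[130:330,180:400],None,fx=3,fy=3))
E
```

```text
pos [ 0.5297 -0.069   0.1772] q [-0.46  0.05  2.08  0.5   0.64  0.62] F [-0.7  0.8 -0.1] w 0.0853 t 8.75
delta mm [ 49.2   6.3 -82.4] |d| 96.2 rotvec [-0.0026 -0.0008 -0.0034] deg 0.2 rows rot 1 per row [-0.0026 -0.0008 -0.0034]
```

View pics/w6.png

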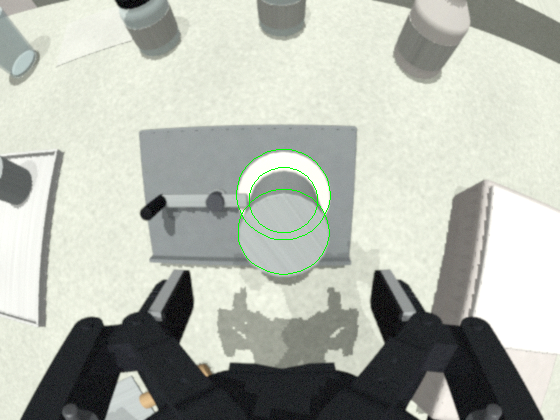

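View pics/s6.png

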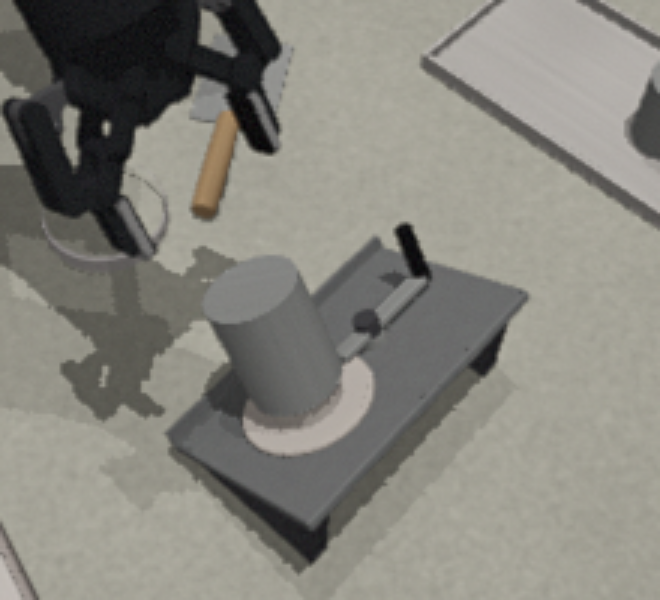

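{"name": "arm_command", "arguments": {"steps": [[[0,0,0],[8.2,1,-13.7],0],[[0,0,0],[8.2,1,-13.7],0],[[0,0,0],[8.2,1,-13.7],0],[[0,0,0],[8.2,1,-13.7],0],[[0,0,0],[8.2,1.1,-13.7],0],[[0,0,0],[8.2,1.1,-13.7],0],[[0,0,0],[0,0,0],0]]}}

```text
clock: 9.72
position: [0.5792, -0.0628, 0.0944]
ee_rot: [-0.02, 0.964, 0.067, 0.258]
contact_force: [0.6, 0.6, -0.9]
width: 0.0856
```

```bash
python3 - <<'E'
from h import *
plan(W(sp,P(0,-.035,.046)),Rmat(-nw(),-yw()))
sc=imaging.get_image("scene"); cv2.imwrite("pics/s7.png",cv2.resize(sc[130:330,180:400],None,fx=3,fy=3))
E
```

```text
pos [ 0.5792 -0.0628  0.0944] q [-0.39  0.23  2.12  0.68  0.42  0.46] F [ 0.6  0.6 -0.9] w 0.0856 t 9.72
delta mm [-0.2  0.2  0.4] |d| 0.5 rotvec [-0.0038 -0.0014 -0.0015] deg 0.2 rows rot 1 per row [-0.0038 -0.0014 -0.0015]
```

View pics/s7.png

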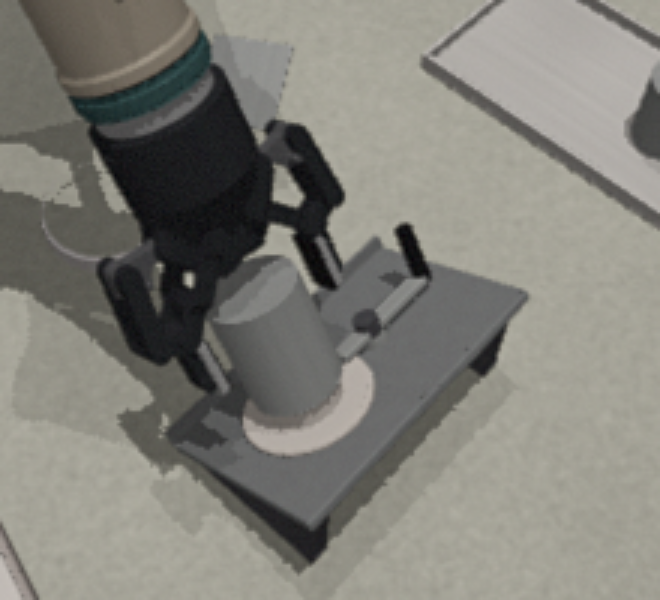

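{"name": "arm_command", "arguments": {"steps": [[[0,0,0],[0,0,0],255],[[0,0,0],[0,0,0],255],[[0,0,0],[0,0,0],255],[[0,0,0],[0,0,0],255],[[0,0,0],[0,0,0],255],[[0,0,0],[0,0,0],255]], "newtons": 60}}

```text
clock: 10.52
position: [0.5792, -0.0632, 0.097]
ee_rot: [-0.019, 0.963, 0.067, 0.259]
contact_force: [-3.9, -1.2, 7.2]
width: 0.0577
```

{"name": "arm_command", "arguments": {"steps": [[[0,0,0],[-2.5,-0.35,4.3],255],[[0,0,0],[-2.5,-0.35,4.3],255],[[0,0,0],[-2.5,-0.35,4.3],255],[[0,0,0],[0,0,0],255]]}}

```text
clock: 11.02
position: [0.5713, -0.064, 0.1086]
ee_rot: [-0.02, 0.964, 0.067, 0.258]
contact_force: [0.7, 0.6, -3.6]
width: 0.0578
```

```bash
python3 - <<'E'
from h import *
plan(W(sp,P(0,-.035,.046)),Rmat(-nw(),-yw()))
sc=imaging.get_image("scene"); cv2.imwrite("pics/s8.png",cv2.resize(sc[130:330,180:400],None,fx=3,fy=3))
E
```

```text
pos [ 0.5713 -0.064   0.1086] q [-0.4   0.2   2.11  0.64  0.45  0.5 ] F [ 0.7  0.6 -3.6] w 0.0578 t 11.03
delta mm [  7.6   1.3 -13.8] |d| 15.8 rotvec [-0.0031 -0.     -0.0017] deg 0.2 rows rot 1 per row [-0.0031 -0.     -0.0017]
```

View pics/s8.png

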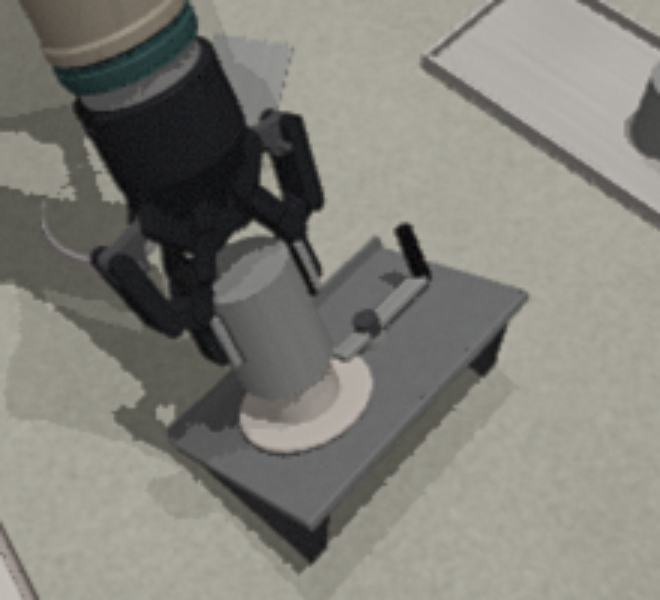

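{"name": "arm_command", "arguments": {"steps": [[[0,0,0],[-2.5,-0.35,4.3],255],[[0,0,0],[-2.5,-0.35,4.3],255],[[0,0,0],[-2.5,-0.35,4.3],255],[[0,0,0],[-2.5,-0.35,4.3],255],[[0,0,0],[-4,-0.55,6.9],255],[[0,0,0],[-4,-0.55,6.9],255],[[0,0,0],[-4,-0.55,6.9],255],[[0,0,0],[-4,-0.55,6.9],255],[[0,0,0],[-4,-0.55,6.9],255],[[0,0,0],[-4,-0.55,6.9],255],[[0,0,0],[-4,-0.55,6.9],255],[[0,0,0],[-4,-0.55,6.9],255],[[0,0,0],[-4,-0.55,6.9],255],[[0,0,0],[-4,-0.55,6.9],255],[[0,0,0],[0,0,0],255]]}}

```text
clock: 12.95
position: [0.5219, -0.0714, 0.1959]
ee_rot: [-0.019, 0.963, 0.067, 0.259]
contact_force: [0.5, -0.3, -1.8]
width: 0.0576
```

```bash
python3 - <<'E'
from h import *
plan(W(sp,P(0,-.035,.046)),Rmat(-nw(),-yw()))
sc=imaging.get_image("scene"); cv2.imwrite("pics/s9.png",cv2.resize(sc[100:330,180:400],None,fx=2.6,fy=2.6))
im=imaging.get_image("wrist"); cv2.imwrite("pics/w9.png",im)
ty=rotW(tp[2],y_)
for s in(1,-1):
  plan(W(tp,np.array([-.055,0,.10])),Rmat(np.array([0,0,-1.]),s*ty))
E
```

```text
pos [ 0.5219 -0.0714  0.1959] q [-0.48  0.01  2.06  0.48  0.68  0.64] F [ 0.5 -0.3 -1.8] w 0.0576 t 12.95
delta mm [  57.     8.8 -101.1] |d| 116.4 rotvec [-0.002   0.0022 -0.001 ] deg 0.2 rows rot 1 per row [-0.002   0.0022 -0.001 ]
pos [ 0.5217 -0.0712  0.1952] q [-0.48  0.01  2.06  0.48  0.68  0.64] F [ 0.7  0.1 -1.2] w 0.0579 t 13.05
delta mm [-63.5 365.3 -95.2] |d| 382.8 rotvec [-0.8028 -0.1074  3.0142] deg 178.8 rows rot 18 per row [-0.0446 -0.006   0.1675]
pos [ 0.5217 -0.0712  0.1952] q [-0.48  0.01  2.06  0.48  0.68  0.64] F [ 0.7  0.1 -1.2] w 0.0579 t 13.05
delta mm [-63.5 365.3 -95.2] |d| 382.8 rotvec [-0.0696  0.5203 -0.0207] deg 30.1 rows rot 3 per row [-0.0232  0.1734 -0.0069]
```

View pics/s9.png

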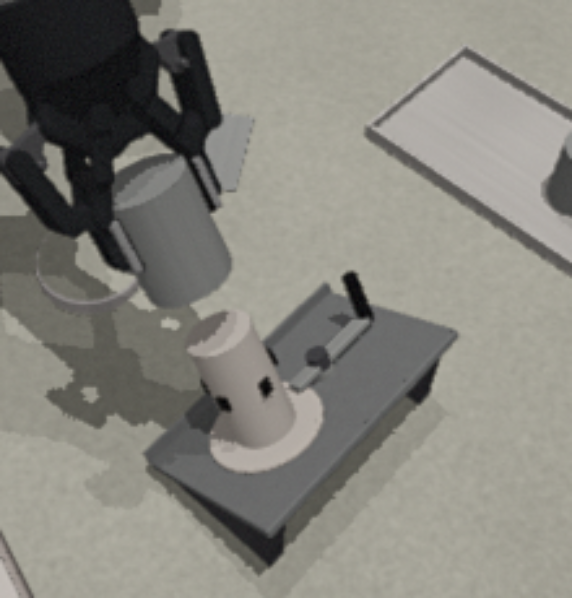

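View pics/w9.png

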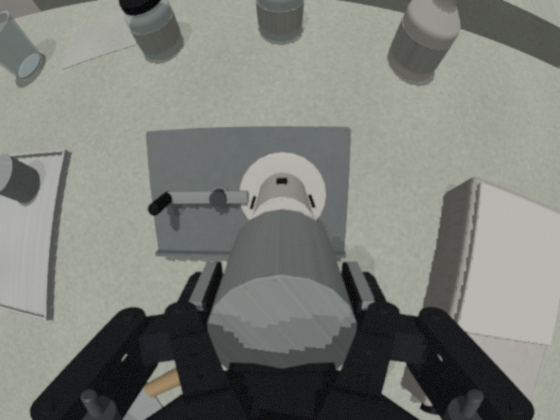

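{"name": "arm_command", "arguments": {"steps": [[[-0.0058,0.0434,-0.0017],[-5.3,10,5],255],[[-0.0058,0.0434,-0.0017],[-5.3,20,5],255],[[-0.0058,0.0434,-0.0017],[-5.3,30,0],255],[[-0.0058,0.0434,-0.0017],[-5.3,35,0],255],[[-0.0058,0.0434,-0.0017],[-5.3,35,0],255],[[-0.0058,0.0434,-0.0017],[-5.3,40,0],255],[[-0.0058,0.0434,-0.0017],[-5.3,40,0],255],[[-0.0058,0.0434,-0.0017],[-5.3,40,0],255],[[-0.0058,0.0434,-0.0017],[-5.3,35,-10],255],[[-0.0058,0.0434,-0.0017],[-5.3,35,-15],255],[[-0.0058,0.0434,-0.0017],[-5.3,25,-15],255],[[-0.0058,0.0434,-0.0017],[-5.2,20,-15],255],[[0,0,0],[0,0,0],255],[[0,0,0],[0,0,0],255]]}}

```text
clock: 14.8
position: [0.4584, 0.2935, 0.15]
ee_rot: [0.0, 0.998, 0.059, -0.0]
contact_force: [0.9, -0.4, -0.7]
width: 0.0577
```

```bash
python3 - <<'E'
from h import *
ty=rotW(tp[2],y_)
plan(W(tp,np.array([-.055,0,.031])),Rmat(np.array([0,0,-1.]),-ty))
sc=imaging.get_image("scene"); 
# overlay: expected mouth circle 27mm below tcp, top 47 above
s,p,R=cur()
th=np.linspace(0,6.28,60)
sc=cv2.resize(sc,None,fx=3,fy=3,interpolation=cv2.INTER_CUBIC)
for h,col in((-.027,(0,255,0)),(.047,(0,255,0))):
    Q=[(proj("scene",p+R.apply([.029*np.cos(k),.029*np.sin(k),-h]))+.5)*3 for k in th]
    cv2.polylines(sc,[np.array(Q).astype(int).reshape(-1,1,2)],True,col,1)
cv2.imwrite("pics/s10.png",sc[150:720,750:1400])
im=imaging.get_image("top"); cv2.imwrite("pics/t10.png",np.clip(cv2.resize(im[150:350,60:360],None,fx=2.5,fy=2.5)*1.6,0,255).astype(np.uint8))
E
```

```text
pos [0.4584 0.2935 0.15  ] q [ 0.44  0.29  1.7  -0.    1.15  1.89] F [ 0.9 -0.4 -0.7] w 0.0577 t 14.8
delta mm [-1.00e-01  6.00e-01 -1.19e+02] |d| 119.0 rotvec [ 0.0003 -0.0004 -0.0006] deg 0.0 rows rot 1 per row [ 0.0003 -0.0004 -0.0006]
```

View pics/s10.png

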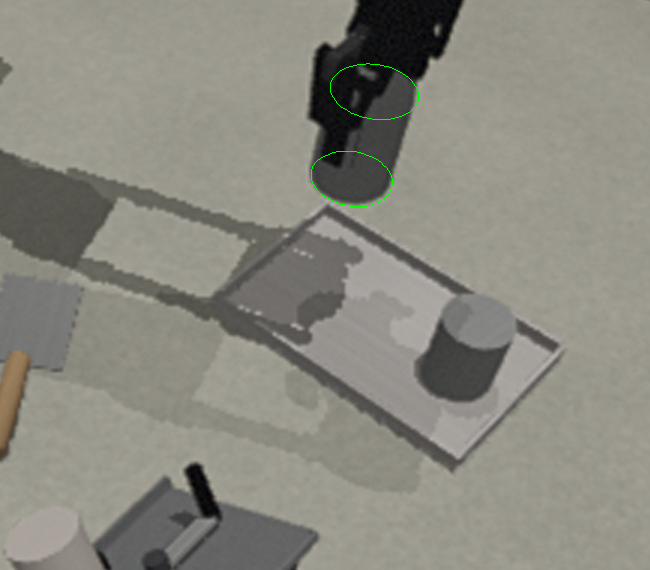

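View pics/t10.png

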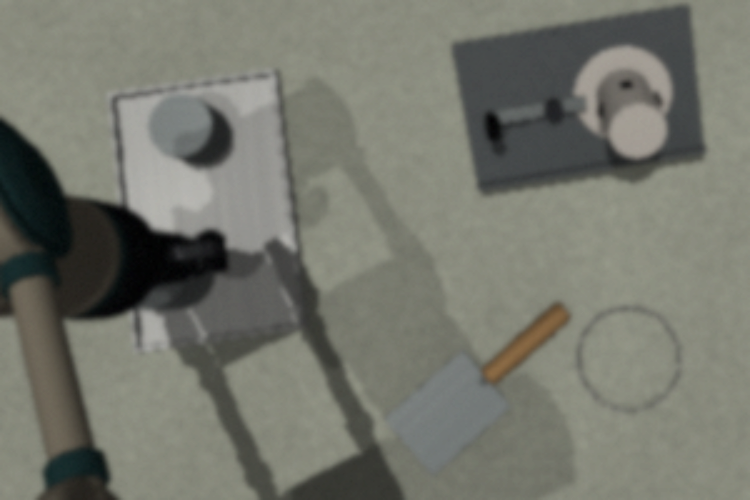

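{"name": "arm_command", "arguments": {"steps": [[[0,0,0],[0,0.5,-20],255],[[0,0,0],[0,0,-25],255],[[0,0,0],[0,0,-25],255],[[0,0,0],[0,0,-20],255],[[0,0,0],[0,0,-10],255],[[0,0,0],[0,0,-6],255],[[0,0,0],[0,0,-3],255],[[0,0,0],[0,0,0],255]]}}

```text
clock: 15.9
position: [0.4586, 0.2945, 0.0415]
ee_rot: [-0.0, 0.998, 0.059, 0.0]
contact_force: [-0.1, 0.1, -0.8]
width: 0.0573
```

{"name": "arm_command", "arguments": {"steps": [[[0,0,0],[0,0,-1],255],[[0,0,0],[0,0,-1],255],[[0,0,0],[0,0,-1],255],[[0,0,0],[0,0,0],255]]}}

```text
clock: 16.4
position: [0.4582, 0.2943, 0.0381]
ee_rot: [-0.0, 0.998, 0.059, -0.0]
contact_force: [0.1, -0.2, -1.6]
width: 0.0579
```

{"name": "arm_command", "arguments": {"steps": [[[0,0,0],[0,0,-1],255],[[0,0,0],[0,0,-1],255],[[0,0,0],[0,0,-1],255],[[0,0,0],[0,0,-1],255],[[0,0,0],[0,0,0],255]]}}

```text
clock: 17.02
position: [0.4582, 0.2943, 0.034]
ee_rot: [-0.0, 0.998, 0.059, -0.0]
contact_force: [-0.0, -0.5, -1.4]
width: 0.0574
```

{"name": "arm_command", "arguments": {"steps": [[[0,0,0],[0,0,-1],255],[[0,0,0],[0,0,-1],255],[[0,0,0],[0,0,0],255]]}}

```text
clock: 17.4
position: [0.4582, 0.2943, 0.0321]
ee_rot: [-0.0, 0.998, 0.059, -0.0]
contact_force: [-0.2, -0.0, -1.9]
width: 0.0578
```

{"name": "arm_command", "arguments": {"steps": [[[0,0,0],[0,0,-1],255],[[0,0,0],[0,0,0],255],[[0,0,0],[0,0,-1],255],[[0,0,0],[0,0,0],255]]}}

```text
clock: 17.9
position: [0.4583, 0.2943, 0.0309]
ee_rot: [-0.0, 0.998, 0.059, -0.0]
contact_force: [-1.4, -1.2, 4.7]
width: 0.0576
```

{"name": "arm_command", "arguments": {"steps": [[[0,0,0],[0,0,0],0],[[0,0,0],[0,0,0],0],[[0,0,0],[0,0,0],0],[[0,0,0],[0,0,0],0],[[0,0,0],[0,0,0],0],[[0,0,0],[0,0,0],0]]}}

```text
clock: 18.65
position: [0.4583, 0.2943, 0.0301]
ee_rot: [-0.0, 0.998, 0.059, -0.0]
contact_force: [-0.3, 1.1, -0.3]
width: 0.0853
```

```bash
python3 - <<'E'
from h import *
plan(W(tp,np.array([-.055,0,.031])),Rmat(np.array([0,0,-1.]),-rotW(tp[2],y_)))
im=imaging.get_image("wrist"); cv2.imwrite("pics/w11.png",im)
E
```

```text
pos [0.4583 0.2943 0.0301] q [0.44 0.42 1.85 0.   0.87 1.9 ] F [-0.3  1.1 -0.3] w 0.0853 t 18.65
delta mm [-0.  -0.2  0.9] |d| 0.9 rotvec [-0.0001 -0.0006 -0.0004] deg 0.0 rows rot 1 per row [-0.0001 -0.0006 -0.0004]
```

View pics/w11.png

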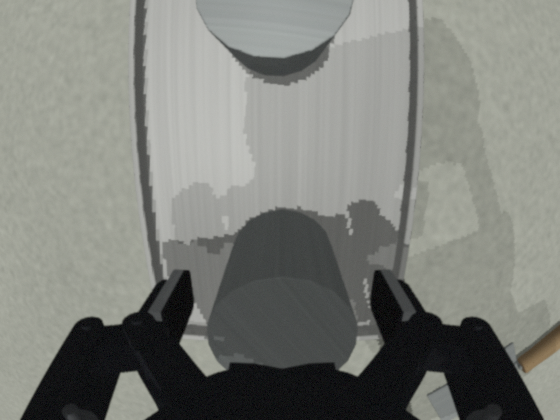

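The beaker stands centred and clear of both open fingers. I'll retreat straight up.

{"name": "arm_command", "arguments": {"steps": [[[0,0,0],[0,0,6],0],[[0,0,0],[0,0,12],0],[[0,0,0],[0,0,20],0],[[0,0,0],[0,0,30],0],[[0,0,0],[0,0,40],0],[[0,0,0],[0,0,40],0],[[0,0,0],[-40,0,20],0],[[0,0,0],[-50,0,0],0],[[0,0,0],[-50,0,0],0],[[0,0,0],[0,0,0],0],[[0,0,0],[0,0,0],0]]}}

```text
clock: 20.08
position: [0.3191, 0.2948, 0.1992]
ee_rot: [-0.001, 0.998, 0.059, 0.001]
contact_force: [1.1, 0.3, 0.4]
width: 0.0856
```

```bash
python3 - <<'E'
from h import *
plan(W(tp,np.array([-.055,0,.031])),Rmat(np.array([0,0,-1.]),-rotW(tp[2],y_)))
th=np.linspace(0,6.28,60)
im=imaging.get_image("scene");sc=cv2.resize(im,None,fx=3,fy=3,interpolation=cv2.INTER_CUBIC)
for h in(.004,.078):
    Q=[(proj("scene",W(tp,np.array([-.055+.029*np.cos(k),.029*np.sin(k),h])))+.5)*3 for k in th]
    cv2.polylines(sc,[np.array(Q).astype(int).reshape(-1,1,2)],True,(0,255,0),1)
cv2.imwrite("pics/s12.png",sc[300:900,620:1400])
im=imaging.get_image("top"); cv2.imwrite("pics/t12.png",np.clip(cv2.resize(im[140:360,60:360],None,fx=2.5,fy=2.5)*1.6,0,255).astype(np.uint8))
E
```

```text
pos [0.3191 0.2948 0.1992] q [0.59 0.08 1.84 0.   1.22 2.04] F [1.1 0.3 0.4] w 0.0856 t 20.07
delta mm [ 139.1   -0.6 -168.2] |d| 218.3 rotvec [-0.0015  0.0022 -0.0009] deg 0.2 rows rot 1 per row [-0.0015  0.0022 -0.0009]
```

View pics/s12.png

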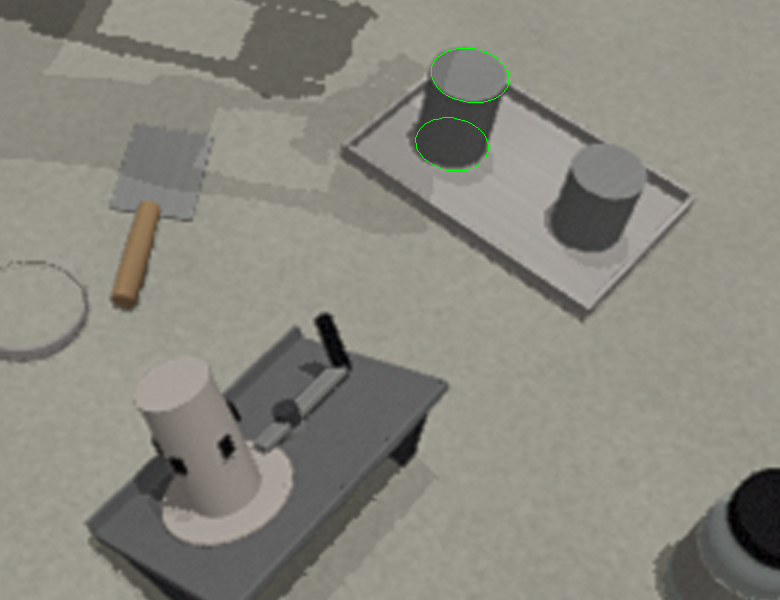

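View pics/t12.png

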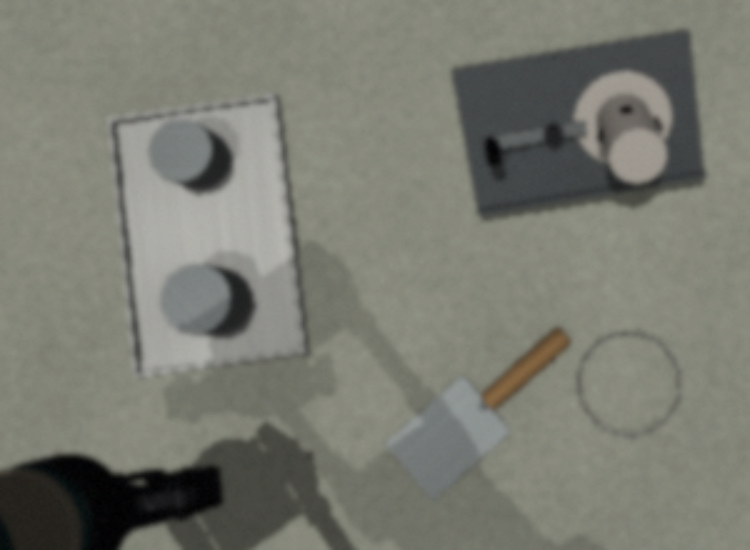

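All good: the beaker stands upright where planned, the keeper is shut, and nothing else has moved.

```bash
python3 -c "
from rig import manip
print(manip.sign_off())"
```

```text
the job is handed in; nothing more can be done
None
```

The job is done and handed in at about 20 s of the 61 s allowed; no verdict was reported.

- **Keeper:** I pushed it down with the half-closed fingers around its pin until it met its stop, at about 8 N. It still showed shut, square across the plate, in the last pictures.
- **Drawing the beaker off:** I gripped it with 60 N and drew it about 115 mm along its slant. The liner stayed in its place.
- **Setting down:** I turned the beaker upright and lowered it in 1 mm steps. It touched the tray floor with about 5 N, after which I opened the fingers and backed the arm away.

The last scene and top pictures show the beaker upright and mouth down, near 55 mm towards the robot from the tray's centre and on its mid line. It matched the outline I projected there. The dried beaker, dish and spatula look to be where they began. I judged those three and the liner by eye and did not re-measure them. No check failed. The one disagreement was a pin top I had misread in the top picture, about 5 pixels off. I re-measured it before moving the arm, and the wrist camera then showed the pin within about 4 mm of where I expected it.

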